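Fit the keyed pump-rotor shaft into the sprung drive hub and hold it down

ROBOT

A 7-joint arm with a two-finger parallel gripper is mounted at the origin on a cart in front of the work surface, level with it; the furniture and walls round the work are solid. World frame = base frame: x ahead of the robot, y to its left, z up, the work surface at z = 0. Lengths are in m, angles in rad, forces in N, time in s.
With the tool pointing down it reaches from about 0.35 to 0.9 m from the base axis. Payload 8.1 kg.
Tool frame: the origin (TCP) lies midway between the tips of the shut fingers; the grasp point (between the pads) lies 19 mm behind it (arm.hold_point_z is the z of the grasp point in the tool frame, in m); z points along the fingers, y is the line along which they close (so a half turn about z gives the same grasp; the last joint's range is limited). The gripper opens to 92 mm and grips with 3 to 60 N. Pads are 19 mm wide; open, the fingers measure 130 mm over their backs; the gripper's body (75 mm by 190 mm) begins 47 mm behind the grasp point.
Start: joints at [-1.3, 0.434, 0.025, 1.573, -0.012, 1.134, -0.075], TCP at [0.228, 0.582, 0.227] pointing down, gripper open.
Joint ranges: [-2.62, 2.62], [-0.44, 2.09], [-1.27, 1.32], [0.08, 2.57], [-1.32, 4.46], [0.12, 2], [-2.74, 2.74]. Speed limits (rad/s): [2.22, 2.22, 3.01, 3.01, 3.14, 3.14, 3.14].

INTERFACE

Orientations are given as a rotation vector (axis times angle).
In Python, from cell import arm, get_image, camera_params, job gives the robot as it stands.
- The arm moves only by the tool send_rows, never from a script. Its argument "deltas" is a list of rows, each a list of 3 entries, a list of its own where there are three numbers: the shift along the world's x, y, z in m, then the turn, a rotation vector about the world's x, y, z in rad, then the finger opening in m, from 0 to 0.0918. In form: [[[tx, ty, tz], [ax, ay, az], gripper], ...]. A call has exactly 10 rows; each row shifts and turns the commanded pose from where the row before left it; what a row does not reach is not made up. A row lasts 1/10 s, in which the tool goes at most 50 mm and 8.59 degrees, less where a joint would pass 70% of its speed; a pose out of reach is approached as far as the arm can. A call with a gripper value outside its range is refused whole. The fingers move at their own pace and stop on an object; "force" is the grip in N (left out, the last holds). Time passes only in rows, so rows that do not move let the fingers close, or fill a call up. It gives the time, the measured TCP pose, the force and the opening at its end, in the units of the state.
- arm.observe(): the state, without advancing time (a new reading comes with each control period).
- get_image(name): name is "side" or "top" or "wrist"; returns the picture (384x512x3 uint8, red, green, blue); there is no depth.
- camera_params(name): a dict with "fov_y" (degrees; the focal length in pixels is half the picture's height over the tangent of half this angle, whatever the lens; pixels are square), "cx", "cy" (the principal point, pixels), "rvec" (rotation vector, rad) and "tvec" (3), from world to camera coordinates, as OpenCV has them. Camera axes: x right, y down, z forward; pixel columns grow to the right and rows downward; lengths in m; the calibration is good to about 2 mm. A picture is of the moment at which its call begins: read the wrist's pose just before it. camera_params takes no time and is no camera call; for the wrist camera it gives the pose at the moment of the call.
- job.sign_off(): hands the job in, once; it reports no verdict.
The state is a dict: "clock": time; "joints": joint angles; "dq": joint speeds; "joint_efforts": joint torques, N m; "position": TCP position; "ee_rot": TCP orientation; "force": force on the tool from outside, world axes, zero at the start; "ft_torque": the same for the moment, N m; "width": opening from 0.0 (shut) to 1.0 (fully open).
Only numpy, scipy, OpenCV 4.12 (cv2) and the standard library are available. Lean on these libraries where they do the work, as an engineer would, in place of code of your own. Each camera call takes 0.05 s, during which the arm holds its last target. There are 200 camera calls.

TASK

Take the keyed shaft by its black grip, slide it out through the open mouth of its slotted holder (it is caught under the lips, so it cannot be lifted straight out), and push its end into the bore of the pulley hub on the grey bench drive, turning it until the key slips into the keyway and the steel collar sits on the hub face. Keep pushing until the hub is pressed right down against its spring, and finish like that: still gripping the shaft and holding it pressed down. Leave the bottles, the rolls and the cup where they are.

Things in the scene. Friction and masses are not known exactly. Their poses are not given: they have to be found in the camera images.
- holder: Aluminium T-slot holder on a dark base (106 x 76 mm), fixed. Origin: centre of its underside, on the worktop. The slot runs along x; -x points to its open mouth, 45 mm from the origin; the +x end is closed. Two ledges (top at z = 38 mm, 30 mm apart) carry the shaft's collar; lips above them (underside 48 mm, top 54 mm, 24 mm apart) catch it: 4 mm of play in height, 2 mm either way in y.
- holder_mouth (a point): Middle of the slot's open mouth, 43 mm above the worktop, 45 mm from the holder's origin along its -x; same axes as the holder. The shaft can be lifted once its axis is 21 mm or more outside this point.
- shaft_grip (a point): Centre of the black bar grip of the loose keyed shaft: 40 mm long (x), 16 mm wide (y; pinch it across this), 34 mm high. z is the shaft's axis, up; +x is the direction of the key, marked by a yellow stripe on the grip (grey stripe at the other end). At the start the shaft stands upright in the holder with its collar on the ledges, this point 81 mm above the worktop.
- shaft_collar (a point): Centre of the underside of the shaft's steel collar (40 mm diameter, 6 mm thick), on the shaft's axis, 43 mm below the centre of the grip; same axes as the grip. Between collar and grip is a neck, 14 mm diameter, 20 mm long.
- shaft: Loose keyed shaft, about 0.18 kg; origin at its lower end on the axis, 71 mm below the grip's centre; same axes. Below the collar: steel shaft 16 mm diameter, 28 mm long, its lowest 7 mm coned down to 9 mm, with a brass key 6 mm wide standing out to 13 mm from the axis on the +x side, from 9 mm above the lower end (rounded there) up to the collar.
- hub_face (a point): Centre of the upper face of the aluminium pulley hub, 81 mm above the worktop while not pressed. Hub 48 mm diameter, 30 mm high; bore 18 mm diameter, straight through. z up; +x points to the keyway, 8 mm wide, reaching 14.5 mm from the axis, marked by a yellow stripe on face and rim. The drive is braked: the hub does not turn under less than 0.6 N m.
- drive: Grey bench drive that carries the hub, fixed to the worktop: housing 100 x 90 mm, top 38 mm above the worktop, a short round motor at its +x end (to 94 mm from the origin, 42 mm high). Origin on the worktop under the hub's axis. The hub's keyway may point up to 0.45 rad either way from the housing's +x.
- hub (a joint): How far the hub is pressed down on its spring, m: 0 free, 0.008 at its stop. The spring starts to give at about 4 N and needs about 12 N at the stop.
- bottle1: White bottle with a white cap, 43 mm diameter x 98 mm, bystander; origin under its centre.
- bottle2: White bottle with a white cap, 43 mm diameter x 98 mm, bystander; origin under its centre.
- tape_roll: Roll of brown packing tape, 92 mm diameter x 48 mm, bystander; origin under its centre.
- label_roll: White roll of labels, 58 mm diameter x 35 mm, bystander; origin under its centre.
- dosing_cup: Empty grey-white cup, 67 mm diameter x 68 mm, bystander; origin under its centre.
Mind the look-alikes: they are no part of the job. What is shaped like the shaft but pink is not meant.

How it is judged:
By the outcome, as a careful person would: the job done as asked, in the order asked, and still so for the second after the job is handed in, while the arm keeps its last pose, push and grip.
It also fails if it takes over 43 s, if anything falls off the work surface, if the arm or the gripper's body presses on something with over 40 N, if the wrist force passes 120 N, or if a joint passes its speed limit or range.

## Working session

There is one attempt and no reset: what is moved stays moved. The work goes in short steps, Python scripts to look and compute and a tool call to move; the robot and the scene stay as the last step left them, time stands still between calls to the robot, and variables do not carry over. Pictures are saved under pics/ and viewed, on a budget of 10 in all, crops included, one or two more only if the job needs it, and the job is handed in when it is done.

Besides the shell and the picture viewer there is one more tool, called after ">>>" as a command line: name --argument value ..., lists and objects as JSON in quotes. send_rows: Moves the arm, as the interface text tells. Its arguments: {"type":"object","properties":{"deltas":{"type":"array","items":{"type":"array"}},"force":{"type":"number"}},"required":["deltas"]}

```bash
mkdir -p pics
python3 - <<'E'
from cell import arm,get_image,camera_params
import cv2,numpy as np
print(arm.observe(), arm.hold_point_z)
for n in("side","top"):
    im=get_image(n); cv2.imwrite(f"pics/{n}0.png",im[:,:,::-1]); print(n,camera_params(n))
a=cv2.imread("pics/side0.png");b=cv2.imread("pics/top0.png")
E
```

```text
{'clock': 0.0, 'joints': array([-1.29961717,  0.43522891,  0.02496825,  1.57413782, -0.01159893,
        1.13397426, -0.07511003]), 'dq': array([-0.0002832 , -0.00098718, -0.00043691, -0.00069248,  0.00106738,
        0.00079017,  0.00092699]), 'joint_efforts': array([-9.82445817e-04, -6.67833281e+01,  9.84540246e-01, -3.14470375e+01,
       -6.05237042e-02,  4.28565522e-02,  1.52457610e-04]), 'position': array([0.22807033, 0.58133519, 0.22592548]), 'ee_rot': array([-5.83806659e-01, -3.08671274e+00,  2.50669113e-03]), 'force': array([-0.53459742,  0.31443855, -1.08601747]), 'ft_torque': array([-0.02898562,  0.03702987,  0.01181408]), 'width': 1.0009577759079895} -0.0188
side {'fov_y': 55.75796446251672, 'cx': 252.14569670273838, 'cy': 191.4829155546895, 'rvec': array([ 0.23696967, -2.72959115,  1.41112633]), 'tvec': array([0.5331624 , 0.19677064, 0.95061949])}
top {'fov_y': 47.20061715931282, 'cx': 258.7324884438412, 'cy': 202.906418278168, 'rvec': array([ 2.14697413, -2.10015798,  0.18378215]), 'tvec': array([-0.09825579,  0.54225135,  1.47739656])}
```

View pics/top0.png

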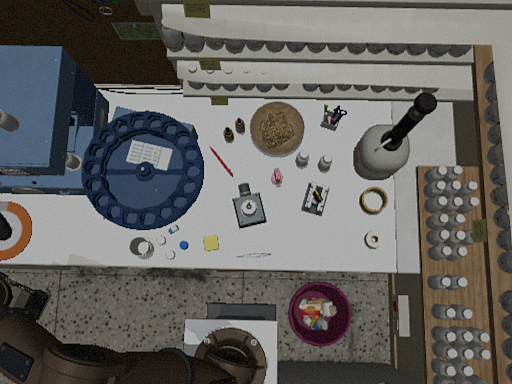

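View pics/side0.png

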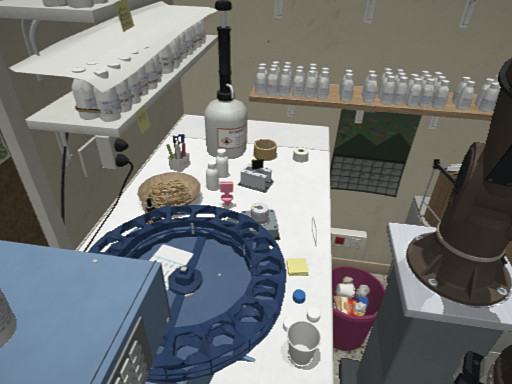

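The top view shows these candidates:
- Holder with the black-grip shaft: top (316,197), side (257,170).
- Pink look-alike: top (277,176), side (227,190). Not meant.
- Drive with hub: top (249,207), side (262,212).

I'll confirm with one enlarged crop.

```bash
cat > h.py <<'E'
import numpy as np,cv2
from cell import arm,get_image,camera_params
def cam(n):
    p=camera_params(n); R=cv2.Rodrigues(p["rvec"])[0]; f=192/np.tan(np.radians(p["fov_y"])/2)
    return R,np.array(p["tvec"]),f,p["cx"],p["cy"]
def ray(c,u,v,z):
    R,t,f,cx,cy=c; d=R.T@np.array([(u-cx)/f,(v-cy)/f,1]); o=-R.T@t
    return o+d*(z-o[2])/d[2]
def proj(c,P):
    R,t,f,cx,cy=c; q=R@np.array(P)+t; return q[0]/q[2]*f+cx,q[1]/q[2]*f+cy
E
python3 - <<'E'
from h import *
c=cam("top"); print("o",-c[0].T@c[1])
for n,u,v,z in[("grip",316,193,.098),("holder",316,197,.054),("hub",249,207,.081),("pink",277,176,.08),("cup",142,246,.07)]:print(n,ray(c,u,v,z).round(3))
a=cv2.imread("pics/top0.png");b=cv2.imread("pics/side0.png")
A=cv2.resize(a[165:240,225:335],None,fx=7,fy=7,interpolation=2)[:,:770]
B=cv2.resize(b[145:245,205:285],(440,550),interpolation=2)
cv2.imwrite("pics/c0.png",cv2.resize(np.hstack([cv2.resize(A,(480,327)),cv2.resize(B,(262,327))]),None,fx=1.07,fy=1.07))
E
```

```text
o [ 0.27100556 -0.10071851  1.55009776]
grip [ 0.573 -0.279  0.098]
holder [ 0.568 -0.284  0.054]
hub [ 0.524 -0.054  0.081]
pink [ 0.634 -0.147  0.08 ]
cup [0.384 0.303 0.07 ]
```

View pics/c0.png

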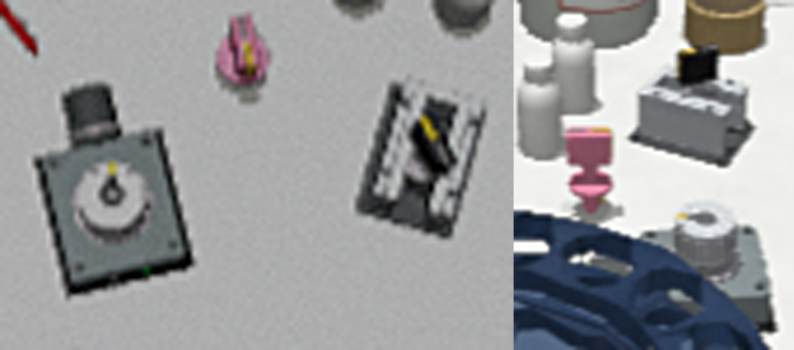

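The crop confirms it: the black grip with the yellow stripe sits in the aluminium holder, and the pink part stands loose. I'll move the wrist camera in for accurate poses.

>>> send_rows --deltas '[[[0.013,-0.037,0.008],[0,0,-0.115],0.0918],[[0.013,-0.037,0.008],[0,0,-0.115],0.0918],[[0.013,-0.037,0.008],[0,0,-0.115],0.0918],[[0.013,-0.037,0.008],[0,0,-0.115],0.0918],[[0.013,-0.037,0.008],[0,0,-0.115],0.0918],[[0.013,-0.037,0.008],[0,0,-0.115],0.0918],[[0.013,-0.037,0.008],[0,0,-0.115],0.0918],[[0.013,-0.037,0.008],[0,0,-0.115],0.0918],[[0.013,-0.037,0.008],[0,0,-0.115],0.0918],[[0.013,-0.037,0.008],[0,0,-0.115],0.0918]]' --force 40

```text
clock: 1.1
position: [0.3583, 0.2101, 0.3069]
ee_rot: [-2.174, -2.268, 0.0]
force: [1.6, 0.6, 0.1]
width: 1.002
```

>>> send_rows --deltas '[[[0.013,-0.037,0.008],[0,0,-0.115],0.0918],[[0.013,-0.037,0.008],[0,0,-0.115],0.0918],[[0.013,-0.037,0.008],[0,0,-0.115],0.0918],[[0.013,-0.037,0.008],[0,0,-0.115],0.0918],[[0.013,-0.037,0.008],[0,0,-0.115],0.0918],[[0.013,-0.037,0.008],[0,0,-0.115],0.0918],[[0.013,-0.037,0.008],[0,0,-0.115],0.0918],[[0.013,-0.037,0.008],[0,0,-0.115],0.0918],[[0.013,-0.037,0.008],[0,0,-0.115],0.0918],[[0,0,0],[0,0,0],0.0918]]'

```text
clock: 2.1
position: [0.4758, -0.1265, 0.3796]
ee_rot: [3.011, 0.885, 0.001]
force: [-1.5, 0.2, 0.2]
width: 0.997
```

Run:
```python
from h import *
s=arm.observe();print(s["clock"],s["position"],s["ee_rot"],s["joints"].round(2),s["force"])
c=cam("wrist");im=get_image("wrist");cv2.imwrite("pics/w1.png",im[:,:,::-1])
np.save("w1.npy",np.array(c,dtype=object),allow_pickle=True)
print(-c[0].T@c[1],c[0].round(2))
for P in[(.573,-.279,.098),(.524,-.054,.081)]:print(proj(c,P))
```

```text
2.1 [ 0.47577541 -0.12651778  0.37964251] [3.01104520e+00 8.84851989e-01 1.28267674e-03] [-0.57  0.12  0.83  1.67 -0.08  1.39 -0.73] [-1.45542072  0.24561209  0.20467294]
[ 0.54652615 -0.0813272   0.5380108 ] [[ 0.54 -0.84  0.  ]
 [-0.8  -0.51  0.31]
 [-0.26 -0.17 -0.95]]
(np.float64(382.4508199066821), np.float64(145.66999297602527))
(np.float64(229.7322420516607), np.float64(86.02063240629155))
```

View pics/w1.png

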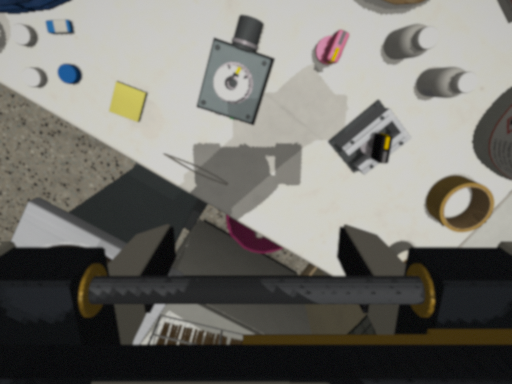

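The wrist view shows the hub at (236,80), the pink part at (330,45), and the holder with the black grip at (370,140). I'll go closer to measure.

>>> send_rows --deltas '[[[0.012,-0.007,-0.018],[0,0,0],0.0918],[[0.012,-0.007,-0.018],[0,0,0],0.0918],[[0.012,-0.007,-0.018],[0,0,0],0.0918],[[0.012,-0.007,-0.018],[0,0,0],0.0918],[[0.012,-0.007,-0.018],[0,0,0],0.0918],[[0.012,-0.007,-0.018],[0,0,0],0.0918],[[0.012,-0.007,-0.018],[0,0,0],0.0918],[[0,0,0],[0,0,0],0.0918],[[0,0,0],[0,0,0],0.0918],[[0,0,0],[0,0,0],0.0918]]'

```text
clock: 3.15
position: [0.5591, -0.1695, 0.2535]
ee_rot: [-3.009, -0.904, -0.001]
force: [0.4, 0.1, -0.1]
width: 1.001
```

Run:
```python
from h import *
import pickle
s=arm.observe();print(s["clock"],s["position"],s["ee_rot"],s["joints"].round(2),s["force"])
c=cam("wrist");im=get_image("wrist");cv2.imwrite("pics/w2.png",im[:,:,::-1])
pickle.dump(c,open("w2.pkl","wb"))
print(-c[0].T@c[1],c[2])
for P in[(.573,-.279,.098),(.524,-.054,.081)]:print(proj(c,P))
cv2.imwrite("pics/w2b.png",cv2.resize(im[:260,:,::-1],(800,406),interpolation=2))
```

```text
3.15 [ 0.55910543 -0.16953579  0.25349134] [-3.00858396e+00 -9.03699285e-01 -1.15353626e-03] [-0.35  0.41  0.79  1.68 -0.31  1.18 -0.47] [ 0.37810609  0.11865198 -0.11690869]
[ 0.62945919 -0.12399315  0.41191465] 313.75394713949413
(np.float64(346.9871359070916), np.float64(212.00071901341843))
(np.float64(145.38041668158786), np.float64(132.66222469003995))
```

View pics/w2b.png

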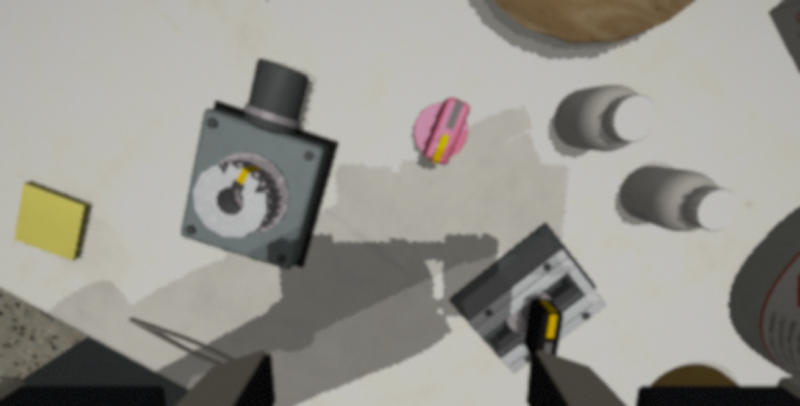

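The drive is at w2b (260,180) with the yellow hub stripe at (243,176). The holder spans (450–606, 224–372), with the grip's top at (545,320). Next I measure these, and take one crop to tell the mouth from the closed end.

Run:
```python
from h import *
import pickle
c=pickle.load(open("w2.pkl","rb"))
im=cv2.imread("pics/w2.png")
A=cv2.resize(im[138:245,280:395],None,fx=4,fy=4,interpolation=2)
B=cv2.resize(im[85:170,110:215],None,fx=3.2,fy=3.2,interpolation=2)
H=max(A.shape[0],B.shape[0]);pad=lambda x:cv2.copyMakeBorder(x,0,H-x.shape[0],0,0,0)
cv2.imwrite("pics/c2.png",np.hstack([pad(A),pad(B)]))
hsv=cv2.cvtColor(im,cv2.COLOR_BGR2HSV)
Y=cv2.inRange(hsv,(18,120,100),(35,255,255))
n,l,st,ce=cv2.connectedComponentsWithStats(Y)
for i in range(1,n):
    if st[i,4]>5:print("yellow",st[i],ce[i].round(1))
# drive housing hull
for name,(x0,y0,x1,y1),lo,hi in[("drive",(105,60,225,180),(70,20,50),(100,120,150)),("white hub",(115,90,195,160),(0,0,150),(180,40,255))]:
    m=cv2.inRange(hsv[y0:y1,x0:x1],lo,hi)
    cs=max(cv2.findContours(m,0,1)[0],key=cv2.contourArea)
    r=cv2.minAreaRect(cs);print(name,cv2.contourArea(cs),(cv2.boxPoints(r)+[x0,y0]).round(1).tolist())
print(hsv[120,145],hsv[110,140],hsv[140,160])
for n,z,uv in[("hub",.081,(145,128)),("hubstripe",.081,(155,112)),("grip yel",.098,(352,205))]:print(n,ray(c,*uv,z).round(4))
```

```text
yellow [277  86  10  18  86] [281.6  94.6]
yellow [152 107   8  11  46] [155.2 112.2]
yellow [  11  118   44   47 1420] [ 32.1 141.1]
yellow [349 201   8  16  90] [352.7 208.5]
yellow [ 79 278   6  19  64] [ 81.4 287.7]
yellow [429 279   2   6   9] [429.6 281.3]
yellow [430 294   5   8  27] [432.1 297. ]
yellow [429 303   5   9  30] [431.2 306.8]
drive 74.5 [[177.4, 138.2], [187.9, 136.3], [192.3, 160.8], [181.9, 162.8]]
white hub 1164.5 [[124.0, 106.0], [169.0, 106.0], [169.0, 151.0], [124.0, 151.0]]
[  0   0 106] [ 90   1 178] [ 75   3 182]
hub [ 0.5281 -0.0514  0.081 ]
hubstripe [ 0.5485 -0.0525  0.081 ]
grip yel [ 0.5824 -0.2784  0.098 ]
```

View pics/c2.png

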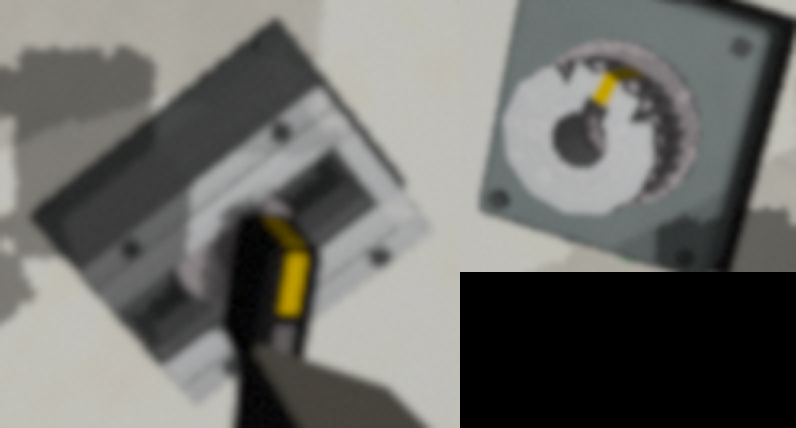

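Closed end is at c2 (370,200) and the mouth at c2 (130,330), so the shaft slides toward world (-x,+y). The hub keyway stripe is at px (155,112). I'll take a closer centred view for the grip.

>>> send_rows --deltas '[[[-0.001,-0.013,-0.004],[0,0,-0.009],0.0918],[[-0.001,-0.013,-0.004],[0,0,-0.009],0.0918],[[-0.001,-0.013,-0.004],[0,0,-0.009],0.0918],[[-0.001,-0.013,-0.004],[0,0,-0.009],0.0918],[[-0.001,-0.013,-0.004],[0,0,-0.009],0.0918],[[-0.001,-0.013,-0.004],[0,0,-0.009],0.0918],[[-0.001,-0.013,-0.004],[0,0,-0.009],0.0918],[[-0.001,-0.013,-0.004],[0,0,-0.009],0.0918],[[-0.001,-0.013,-0.004],[0,0,-0.009],0.0918],[[0,0,0],[0,0,0],0.0918]]'

```text
clock: 4.2
position: [0.5493, -0.2895, 0.2162]
ee_rot: [3.044, 0.775, -0.002]
force: [0.2, -0.3, -0.2]
width: 0.999
```

Run:
```python
from h import *
import pickle
s=arm.observe();print(s["clock"],s["position"],s["ee_rot"],s["dq"].round(3))
c=cam("wrist");im=get_image("wrist")[:,:,::-1];cv2.imwrite("pics/w3.png",im)
pickle.dump(c,open("w3.pkl","wb"))
u,v=proj(c,(.565,-.283,.07));u,v=int(u),int(v);x0=max(0,u-75);y0=max(0,v-75);print(x0,y0)
cv2.imwrite("pics/c3.png",cv2.resize(im[y0:y0+150,x0:x0+150],None,fx=4,fy=4,interpolation=2))
hsv=cv2.cvtColor(np.ascontiguousarray(im),cv2.COLOR_BGR2HSV)
Y=cv2.inRange(hsv,(18,120,100),(35,255,255))
n,l,st,ce=cv2.connectedComponentsWithStats(Y)
for i in range(1,n):
    if st[i,4]>15:print("yellow",st[i],ce[i].round(1))
```

```text
4.2 [ 0.54925111 -0.28952415  0.21624426] [ 3.04374104e+00  7.74797719e-01 -1.84096651e-03] [-0.032 -0.016 -0.014  0.002  0.002  0.011 -0.021]
182 79
yellow [150   0  10  23 129] [154.4   9.7]
yellow [ 9 42  8 13 74] [12.1 47.8]
yellow [260 136   7  20 125] [263.3 145.2]
yellow [378 193  79  54 621] [420.3 212.5]
yellow [ 78 285   5  17  61] [ 80.3 293.6]
yellow [431 296   4   7  22] [432.3 298.6]
```

View pics/c3.png

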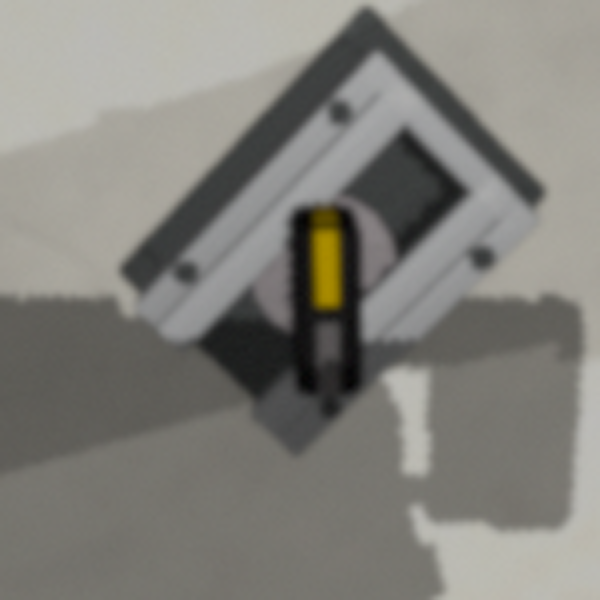

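The view is clear: the grip's yellow/grey boundary (its centre) is at c3 (327,309), and the grip points up in the image. Slot inner edges run (200,340)→(408,128) and (255,400)→(468,190), with the mouth at lower left.

Run:
```python
from h import *
import pickle
c=pickle.load(open("w3.pkl","rb"))
r=lambda x,y,z:ray(c,182+(x+.5)/4-.5,79+(y+.5)/4-.5,z)[:2]
def show(n,P):print(n,np.round(P,4).tolist())
ctr=r(327,309,.098);show("grip centre",ctr)
L=r(293,309,.098);R=r(360,309,.098);show("L,R",[L,R]);print("w",np.linalg.norm(L-R))
f=r(327,226,.098);b=r(330,391,.098);show("front,back",[f,b]);d=f-b;print("len",np.linalg.norm(d),"yaw",np.degrees(np.arctan2(d[1],d[0])))
show("mid fb",(f+b)/2)
e1=[r(200,340,.054),r(408,128,.054)];e2=[r(255,400,.054),r(468,190,.054)]
for e in(e1,e2):
    d=e[1]-e[0];print("edge",e,"yaw",np.degrees(np.arctan2(d[1],d[0])))
d=e1[1]-e1[0];d/=np.linalg.norm(d);n=np.array([-d[1],d[0]]);print("gap",n@(e1[0]-e2[0]),"off of grip from mid",n@(ctr-(e1[0]+e2[0])/2), "mouth->grip",d@(ctr-(e1[0]+e2[0])/2))
# base corners at z=0-ish
for p in[(368,8),(545,195),(122,270)]:show("base",r(*p,.006))
q=[r(*p,.006) for p in[(368,8),(545,195),(122,270)]];print(np.linalg.norm(q[0]-q[1]),np.linalg.norm(q[0]-q[2]),np.degrees(np.arctan2(*(q[0]-q[2])[::-1])), "base centre",(q[1]+q[2])/2)
s=arm.observe();rv=s["ee_rot"];print(s["position"],"tool x yaw",np.degrees(2*np.arctan2(rv[1],rv[0])))
# hub from w2, camera settled
im=cv2.imread("pics/w2.png");c=pickle.load(open("w2.pkl","rb"))
h=ray(c,146.9,128.1,.081);k=ray(c,155.2,112.2,.081);print("hub",h,k,np.degrees(np.arctan2(*(k-h)[1::-1])))
```

```text
grip centre [0.5716, -0.2858]
L,R [[0.568, -0.279], [0.5752, -0.2923]]
w 0.015068437231732047
front,back [[0.5879, -0.2767], [0.5551, -0.2957]]
len 0.037898902191010074 yaw 30.005121471727527
mid fb [0.5715, -0.2862]
edge [array([ 0.54012027, -0.26616029]), array([ 0.61327402, -0.28688183])] yaw -15.815316909945322
edge [array([ 0.53246987, -0.28657283]), array([ 0.6072832 , -0.30790362])] yaw -15.913920336735432
gap 0.021724856048779818 off of grip from mid 0.0005946089171633515 mouth->grip 0.036533483605667376
base [0.6346, -0.2663]
base [0.6143, -0.337]
base [0.5356, -0.2385]
0.07361802870054245 0.10285131227584587 -15.66187577646493 base centre [ 0.57495768 -0.28776366]
[ 0.54977286 -0.2882349   0.21644448] tool x yaw 28.64298655333094
hub [ 0.52913739 -0.0531413   0.081     ] [ 0.54839263 -0.05279187  0.081     ] 1.0396287965964406
```

Checks agree with the sizes given (grip 15×38 mm, slot gap 22 mm, base 103×74 mm). Grip at (0.5716,-0.286) with yaw about 29°, holder yaw -15.8°, tool yaw 28.6°. I'll descend.

>>> send_rows --deltas '[[[0.011,0.001,-0.005],[0,0,0],0.0918],[[0.011,0.001,-0.015],[0,0,0],0.0918],[[0,0,-0.019],[0,0,0],0.0918],[[0,0,-0.019],[0,0,0],0.0918],[[0,0,-0.019],[0,0,0],0.0918],[[0,0,-0.019],[0,0,0],0.0918],[[0,0,-0.019],[0,0,0],0.0918],[[0,0,-0.019],[0,0,0],0.0918],[[0,0,-0.015],[0,0,0],0.0918],[[0,0,-0.006],[0,0,0],0.0918]]'

```text
clock: 5.25
position: [0.5721, -0.2838, 0.0593]
ee_rot: [-3.041, -0.781, 0.003]
force: [0.3, 0.1, -0.4]
width: 1.0
```

>>> send_rows --deltas '[[[0,0,0],[0,0,0],0.0918],[[0,0,0],[0,0,0],0.06],[[0,0,0],[0,0,0],0.04],[[0,0,0],[0,0,0],0.025],[[0,0,0],[0,0,0],0.015],[[0,0,0],[0,0,0],0.005],[[0,0,0],[0,0,0],0.005],[[0,0,0],[0,0,0],0.005],[[0,0,0],[0,0,0],0.005],[[0,0,0],[0,0,0],0.005]]' --force 50

```text
clock: 6.25
position: [0.5722, -0.2851, 0.0617]
ee_rot: [-3.043, -0.78, 0.0]
force: [0.1, -0.0, -0.6]
width: 0.268
```

>>> send_rows --deltas '[[[0,0,0],[0,0,0],0.005],[[0,0,0],[0,0,0],0.005],[[0,0,0],[0,0,0],0.005],[[0,0,0],[0,0,0],0.005],[[0,0,0],[0,0,0],0.005],[[0,0,0],[0,0,0],0.005],[[0,0,0],[0,0,0],0.005],[[0,0,0.001],[0,0,0],0.005],[[0,0,0.001],[0,0,0],0.005],[[0,0,0],[0,0,0],0.005]]'

```text
clock: 7.25
position: [0.5723, -0.2852, 0.0639]
ee_rot: [3.043, 0.78, 0.0]
force: [0.8, -0.1, -1.9]
width: 0.172
```

Run:
```python
from h import *
s=arm.observe();rv=s["ee_rot"];print(s["clock"],s["position"],s["force"],s["ft_torque"],s["width"]*.0918,"tool x yaw",np.degrees(2*np.arctan2(rv[1],rv[0])))
```

```text
7.25 [ 0.5722724  -0.28521638  0.06388132] [ 0.7998601  -0.07671003 -1.86485754] [-0.0693862   0.1393876   0.03097048] 0.015817841549766995 tool x yaw 28.744878368330266
```

The grip is held (15.8 mm) and the force matches the shaft's weight, so the collar is off the ledge within its play. I'll slide it out.

>>> send_rows --deltas '[[[-0.0029,0.0008,0],[0,0,0],0.005],[[-0.0029,0.0008,0],[0,0,0],0.005],[[-0.0029,0.0008,0],[0,0,0],0.005],[[-0.0029,0.0008,0],[0,0,0],0.005],[[-0.0029,0.0008,0],[0,0,0],0.005],[[-0.0038,0.0011,0],[0,0,0],0.005],[[-0.0038,0.0011,0],[0,0,0],0.005],[[-0.0038,0.0011,0],[0,0,0],0.005],[[-0.0038,0.0011,0],[0,0,0],0.005],[[-0.0038,0.0011,0],[0,0,0],0.005]]'

```text
clock: 8.25
position: [0.5384, -0.2755, 0.0638]
ee_rot: [-3.043, -0.78, -0.0]
force: [-0.1, -0.0, -0.4]
width: 0.167
```

>>> send_rows --deltas '[[[-0.0048,0.0014,0],[0,0,0],0.005],[[-0.0048,0.0014,0],[0,0,0],0.005],[[-0.0048,0.0014,0],[0,0,0],0.005],[[-0.0048,0.0014,0],[0,0,0],0.005],[[-0.0048,0.0014,0],[0,0,0],0.005],[[-0.0048,0.0014,0],[0,0,0],0.005],[[-0.0048,0.0014,0],[0,0,0],0.005],[[-0.0048,0.0014,0],[0,0,0],0.005],[[-0.0048,0.0014,0],[0,0,0],0.005],[[-0.0048,0.0014,0],[0,0,0],0.005]]'

```text
clock: 9.25
position: [0.4904, -0.2615, 0.0638]
ee_rot: [3.043, 0.78, 0.0]
force: [-0.0, 0.0, -1.2]
width: 0.172
```

Run:
```python
from h import *
import pickle
s=arm.observe();print(s["clock"],s["position"],s["force"],s["ft_torque"],s["width"]*.0918)
c=cam("wrist");im=get_image("wrist")[:,:,::-1];cv2.imwrite("pics/w4.png",im);pickle.dump(c,open("w4.pkl","wb"))
p=s["position"]
print(proj(c,(p[0],p[1],p[2]+.0188+.017)))
hsv=cv2.cvtColor(np.ascontiguousarray(im),cv2.COLOR_BGR2HSV)
Y=cv2.inRange(hsv,(18,120,100),(35,255,255))
n,l,st,ce=cv2.connectedComponentsWithStats(Y)
for i in range(1,n):
    if st[i,4]>15:print("yellow",st[i],ce[i].round(1))
```

```text
9.25 [ 0.49037196 -0.26153797  0.0637625 ] [-0.030918    0.00503337 -1.1798865 ] [-0.10666758  0.18153559 -0.03602838] 0.015825972552412505
(np.float64(254.35079084507947), np.float64(277.30153412835926))
yellow [251 246  10  29 288] [255.5 260. ]
yellow [218 272   5  29  88] [220.7 287.9]
yellow [290 277   4  12  36] [291.4 282.4]
```

View pics/w4.png

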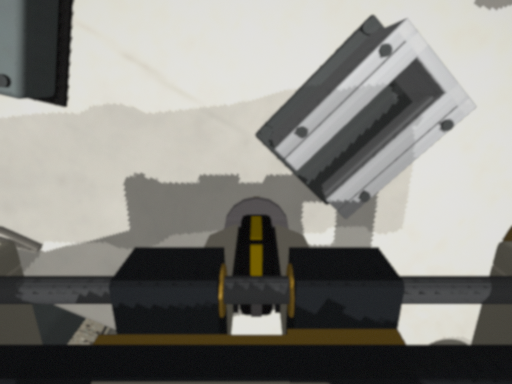

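The shaft is out of the holder, about 40 mm beyond the mouth, with its stripe in line with the tool (column 255 against 254). I'll lift it, carry it to a standoff short of the hub while turning, and measure the hub again there.

>>> send_rows --deltas '[[[0,0,0.015],[0,0,0],0.005],[[0,0,0.025],[0,0,0],0.005],[[0,0,0.025],[0,0,0],0.005],[[0,0,0.025],[0,0,0],0.005],[[-0.001,0.01,0.01],[0,0,-0.03],0.005],[[-0.001,0.012,0],[0,0,-0.03],0.005],[[-0.001,0.012,0],[0,0,-0.03],0.005],[[-0.001,0.012,0],[0,0,-0.03],0.005],[[-0.001,0.012,0],[0,0,-0.03],0.005],[[-0.001,0.014,0],[0,0,-0.03],0.005]]'

```text
clock: 10.3
position: [0.485, -0.1897, 0.1649]
ee_rot: [3.101, 0.5, 0.002]
force: [0.3, 1.1, -0.8]
width: 0.17
```

>>> send_rows --deltas '[[[-0.001,0.017,0],[0,0,-0.04],0.005],[[-0.001,0.017,0],[0,0,-0.04],0.005],[[-0.001,0.017,0],[0,0,-0.04],0.005],[[-0.001,0.017,0],[0,0,-0.04],0.005],[[-0.001,0.017,0],[0,0,-0.04],0.005],[[-0.001,0.017,0],[0,0,-0.04],0.005],[[-0.001,0.017,0],[0,0,-0.04],0.005],[[-0.001,0.015,0],[0,0,-0.02],0.005],[[0,0,0],[0,0,0],0.005],[[0,0,0],[0,0,0],0.005]]'

```text
clock: 11.3
position: [0.4771, -0.0559, 0.1645]
ee_rot: [3.141, 0.036, 0.001]
force: [-0.0, -0.6, -0.9]
width: 0.171
```

Run:
```python
from h import *
import pickle
s=arm.observe();rv=s["ee_rot"];print(s["clock"],s["position"],s["force"],s["dq"].round(3),"yaw",np.degrees(2*np.arctan2(rv[1],rv[0])))
c=cam("wrist");im=np.ascontiguousarray(get_image("wrist")[:,:,::-1]);cv2.imwrite("pics/w5.png",im);pickle.dump(c,open("w5.pkl","wb"))
u,v=proj(c,(.529,-.053,.081));print(u,v)
x0,y0=int(u)-75,max(0,int(v)-75);print(x0,y0)
cv2.imwrite("pics/c5.png",cv2.resize(im[y0:y0+150,x0:x0+150],None,fx=4,fy=4,interpolation=2))
hsv=cv2.cvtColor(im,cv2.COLOR_BGR2HSV)
Y=cv2.inRange(hsv,(18,120,100),(35,255,255))
n,l,st,ce=cv2.connectedComponentsWithStats(Y)
for i in range(1,n):
    if st[i,4]>15:print("yellow",st[i],ce[i].round(1))
```

```text
11.3 [ 0.47712606 -0.05590551  0.16445472] [-0.01755225 -0.61138413 -0.91158135] [ 0.023  0.006  0.004  0.002  0.    -0.005  0.005] yaw 1.3156732611545727
252.36311490396866 127.81867724533753
177 52
yellow [250  95   6  14  82] [252.6 101.5]
yellow [ 105  202   54   47 1833] [131.8 224.9]
yellow [252 247   8  27 164] [255.9 260.1]
yellow [291 276   3  21  51] [291.9 287.4]
```

View pics/c5.png

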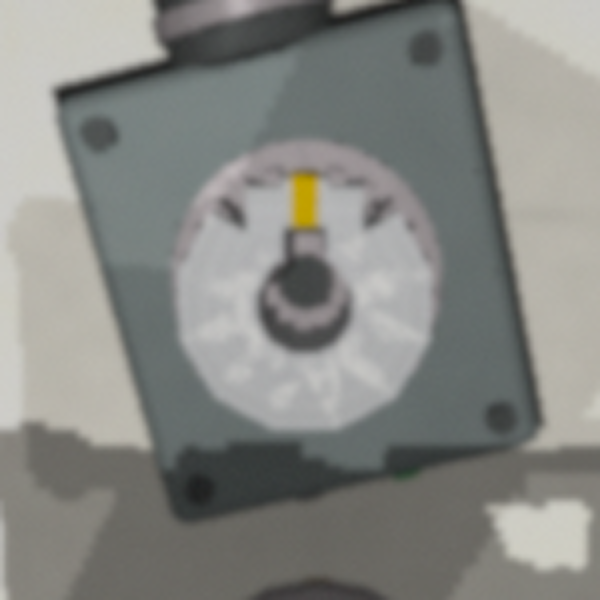

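The hub face spans c5 176–437 by 174–432, bore centre is about (305,305), and the stripe sits at (305,200), directly in line with the tool axis.

Run:
```python
from h import *
import pickle
c=pickle.load(open("w5.pkl","rb"))
r=lambda x,y,z=.081:ray(c,177+(x+.5)/4-.5,52+(y+.5)/4-.5,z)[:2]
im=cv2.imread("pics/w5.png");hsv=cv2.cvtColor(im,cv2.COLOR_BGR2HSV)
L,R,B,T=r(176,300),r(437,300),r(306,432),r(305,174)
print("diam",np.linalg.norm(L-R),np.linalg.norm(T-B),"ctr",(L+R)/2,(T+B)/2)
bl,br,bt,bb=r(258,305),r(352,305),r(305,255),r(305,352);print("bore",np.linalg.norm(bl-br),(bl+br)/2,(bt+bb)/2)
s0,s1=r(305.5,228),r(304.5,176);print("stripe",s0,s1,np.degrees(np.arctan2(*(s1-s0)[::-1])))
for C in((L+R)/2,(bl+br)/2):print("yaw from centre",np.degrees(np.arctan2(*((s0+s1)/2-C)[::-1])))
# held shaft: grip centre boundary and stripe in the picture
p=arm.observe()["position"]
print("expected grip-top centre px",proj(c,(p[0],p[1],p[2]+.0188+.017)),"front edge",proj(c,(p[0]+.02,p[1]+.0005,p[2]+.0188+.017)))
print(p)
Y=cv2.inRange(hsv,(18,120,100),(35,255,255))[240:285,245:268]
for i in range(0,45,3):
    xs=np.where(Y[i])[0]
    if len(xs):print(240+i,245+xs.mean().round(1),len(xs))
```

```text
diam 0.04985174754089111 0.048953966722695565 ctr [ 0.52992008 -0.05366115] [ 0.52857257 -0.0534987 ]
bore 0.01797630379479584 [ 0.52896618 -0.05339241] [ 0.52914112 -0.05338886]
stripe [ 0.54330442 -0.05320559] [ 0.55268434 -0.0528355 ] 2.2594712898831655
yaw from centre 2.0298626437425797
yaw from centre 1.1195587509298344
expected grip-top centre px (np.float64(254.70307124927714), np.float64(278.2252769247243)) front edge (np.float64(254.53677589676448), np.float64(238.77149111018878))
[ 0.47706667 -0.05638082  0.16436611]
249 255.0 7
252 256.0 6
255 256.0 7
258 255.7 6
261 256.0 7
264 256.0 7
267 256.0 7
270 256.0 6
273 256.0 7
```

Two views agree on the hub: (0.529,-0.0534), keyway yaw about 1.3°, and the tool is at 1.3°. Before inserting, I check numerically how the shaft sits in the hand along the tool x, using the grip front edge and the collar front edge.

Run:
```python
from h import *
import pickle
for n in("w4","w5"):
    c=pickle.load(open(n+".pkl","rb"));im=cv2.imread(f"pics/{n}.png")
    R,t=c[0],c[1]
    p,yaw=(np.array([.49037,-.26154,.06376]),28.75) if n=="w4" else (np.array([.4771,-.0561,.1644]),1.3)
    d=np.array([np.cos(np.radians(yaw)),np.sin(np.radians(yaw)),0])
    for nm,x,z in[("gripTopFront",.02,.017),("gripTopCentre",0,.017),("gripBotFront",.02,-.017),("collarTopFront",.02,-.037),("collarBotFront",.02,-.043)]:
        print(n,nm,np.round(proj(c,p+d*x+[0,0,.0188+z]),1))
    print([(r,im[r,256].tolist()) for r in range(190,286,3 if n=="w4" else 2)])
```

```text
w4 gripTopFront [254.3 237.8]
w4 gripTopCentre [254.4 277.3]
w4 gripBotFront [254.6 208.1]
w4 collarTopFront [254.8 195.4]
w4 collarBotFront [254.8 192.1]
[(190, [113, 119, 121]), (193, [112, 118, 120]), (196, [85, 92, 94]), (199, [74, 73, 77]), (202, [80, 80, 82]), (205, [82, 81, 85]), (208, [82, 80, 84]), (211, [79, 79, 83]), (214, [56, 58, 60]), (217, [0, 71, 86]), (220, [0, 74, 90]), (223, [0, 74, 90]), (226, [0, 75, 91]), (229, [0, 75, 90]), (232, [0, 74, 91]), (235, [0, 74, 90]), (238, [0, 78, 95]), (241, [8, 15, 20]), (244, [3, 54, 66]), (247, [0, 93, 114]), (250, [0, 94, 116]), (253, [0, 93, 114]), (256, [0, 93, 115]), (259, [0, 94, 115]), (262, [0, 94, 115]), (265, [0, 93, 115]), (268, [0, 94, 115]), (271, [0, 94, 115]), (274, [0, 88, 108]), (277, [36, 42, 43]), (280, [54, 53, 53]), (283, [60, 59, 58])]
w5 gripTopFront [254.  238.7]
w5 gripTopCentre [254.1 278.2]
w5 gripBotFront [254.4 209. ]
w5 collarTopFront [254.6 196.3]
w5 collarBotFront [254.6 193. ]
[(190, [97, 103, 103]), (192, [97, 102, 104]), (194, [97, 102, 103]), (196, [72, 80, 82]), (198, [57, 59, 61]), (200, [69
[... 174 characters left out ...]
2]), (218, [0, 62, 75]), (220, [0, 64, 79]), (222, [0, 64, 78]), (224, [0, 66, 80]), (226, [0, 66, 80]), (228, [0, 64, 78]), (230, [0, 64, 77]), (232, [0, 64, 78]), (234, [0, 65, 79]), (236, [0, 64, 80]), (238, [0, 66, 82]), (240, [6, 31, 39]), (242, [9, 13, 15]), (244, [4, 46, 57]), (246, [0, 77, 94]), (248, [0, 82, 101]), (250, [0, 81, 100]), (252, [0, 80, 99]), (254, [0, 82, 100]), (256, [0, 81, 101]), (258, [0, 82, 100]), (260, [0, 81, 101]), (262, [0, 81, 101]), (264, [0, 81, 100]), (266, [0, 81, 100]), (268, [0, 82, 100]), (270, [0, 81, 99]), (272, [0, 81, 100]), (274, [0, 75, 93]), (276, [22, 47, 54]), (278, [36, 36, 37]), (280, [47, 46, 46]), (282, [50, 49, 48]), (284, [56, 56, 55])]
```

In-hand offset is about -0.8 mm along x, which matches the grasp estimate. I'll move over the bore and stop with the tip about 10 mm above the face.

>>> send_rows --deltas '[[[0.0088,0.0006,0],[0,0,0],0.005],[[0.0088,0.0006,0],[0,0,0],0.005],[[0.0088,0.0005,0],[0,0,0],0.005],[[0.0088,0.0005,0],[0,0,0],0.005],[[0.0088,0.0005,0],[0,0,0],0.005],[[0.0088,0.0005,0],[0,0,0],0.005],[[0,0,-0.01],[0,0,0],0.005],[[0,0,-0.01],[0,0,0],0.005],[[0,0,0],[0,0,0],0.005],[[0,0,0],[0,0,0],0.005]]'

```text
clock: 12.35
position: [0.5288, -0.0526, 0.1432]
ee_rot: [3.141, 0.033, -0.002]
force: [-0.2, -0.3, -0.7]
width: 0.173
```

Run:
```python
from h import *
s=arm.observe();rv=s["ee_rot"];print(s["clock"],s["position"],s["force"],s["ft_torque"],s["dq"].round(3),"yaw",np.degrees(2*np.arctan2(rv[1],rv[0])))
im=np.ascontiguousarray(get_image("wrist")[:,:,::-1]);cv2.imwrite("pics/w6.png",im)
cv2.imwrite("pics/c6.png",cv2.resize(im[150:310,170:340],None,fx=3.5,fy=3.5,interpolation=2))
```

```text
12.35 [ 0.52878641 -0.05255252  0.14324686] [-0.15157378 -0.34073657 -0.73330252] [-0.08056685  0.15369412  0.02370337] [-0.005 -0.011  0.009 -0.012  0.002  0.003 -0.003] yaw 1.2175697090625726
```

View pics/c6.png

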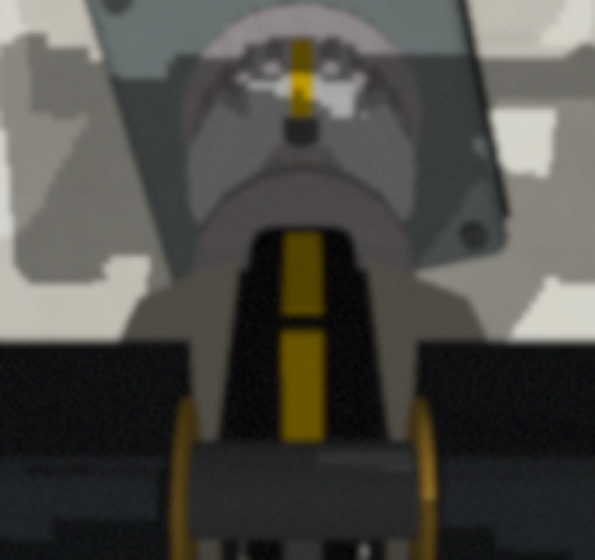

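The hub stripe (c6 col 302), grip stripe (303) and collar (centre 304) line up. I'll descend slowly and watch the force.

>>> send_rows --deltas '[[[0.001,0,-0.002],[0,0,0],0.005],[[0,0,-0.002],[0,0,0],0.005],[[0,0,-0.002],[0,0,0],0.005],[[0,0,-0.002],[0,0,0],0.005],[[0,0,-0.002],[0,0,0],0.005],[[0,0,-0.002],[0,0,0],0.005],[[0,0,-0.002],[0,0,0],0.005],[[0,0,-0.002],[0,0,0],0.005],[[0,0,-0.0015],[0,0,0],0.005],[[0,0,0],[0,0,0],0.005]]'

```text
clock: 13.4
position: [0.5304, -0.0524, 0.126]
ee_rot: [3.141, 0.034, -0.001]
force: [0.5, -0.5, -1.3]
width: 0.172
```

```bash
cat > st.py <<'E'
from h import *
s=arm.observe();rv=s["ee_rot"];print(s["clock"],s["position"],"F",s["force"].round(2),"T",s["ft_torque"].round(3),"w",s["width"]*.0918,"yaw",np.degrees(2*np.arctan2(rv[1],rv[0])),"tip",s["position"][2]+.0188-.071)
E
python3 st.py
```

```text
13.4 [ 0.53042746 -0.05243058  0.12601361] F [ 0.54 -0.47 -1.29] T [-0.017  0.15   0.022] w 0.015747622357198492 yaw 1.2442658067128964 tip 0.0738136139246746
```

>>> send_rows --deltas '[[[-0.0004,0,-0.001],[0,0,0],0.005],[[0,0,-0.001],[0,0,0],0.005],[[0,0,-0.001],[0,0,0],0.005],[[0,0,-0.001],[0,0,0],0.005],[[0,0,-0.001],[0,0,0],0.005],[[0,0,-0.001],[0,0,0],0.005],[[0,0,-0.001],[0,0,0],0.005],[[0,0,0],[0,0,0],0.005],[[0,0,0],[0,0,0],0.005],[[0,0,0],[0,0,0],0.005]]'

```text
clock: 14.4
position: [0.5302, -0.0525, 0.1193]
ee_rot: [3.141, 0.034, 0.0]
force: [-0.8, 0.8, -1.4]
width: 0.174
```

```bash
python3 st.py
```

```text
14.4 [ 0.53017857 -0.05247124  0.11926849] F [-0.75  0.85 -1.4 ] T [-0.026  0.167 -0.003] w 0.01595681841952592 yaw 1.2436173919038167 tip 0.06706848713134224
```

The key's lower end is now 5 mm below the face with no axial force, so it is in the keyway. I'll continue to the collar.

>>> send_rows --deltas '[[[0,0,-0.0015],[0,0,0],0.005],[[0,0,-0.0015],[0,0,0],0.005],[[0,0,-0.0015],[0,0,0],0.005],[[0,0,-0.0015],[0,0,0],0.005],[[0,0,-0.0015],[0,0,0],0.005],[[0,0,-0.0015],[0,0,0],0.005],[[0,0,-0.0015],[0,0,0],0.005],[[0,0,-0.0015],[0,0,0],0.005],[[0,0,-0.001],[0,0,0],0.005],[[0,0,0],[0,0,0],0.005]]'

```text
clock: 15.4
position: [0.5301, -0.0524, 0.1061]
ee_rot: [3.141, 0.034, -0.0]
force: [0.4, -0.0, -1.3]
width: 0.169
```

```bash
python3 st.py
```

```text
15.4 [ 0.53006372 -0.0524464   0.10610435] F [ 0.44 -0.04 -1.29] T [-0.001  0.202 -0.066] w 0.015547337472165525 yaw 1.2399465446123652 tip 0.05390435027087284
```

>>> send_rows --deltas '[[[0,0,-0.001],[0,0,0],0.005],[[0,0,-0.001],[0,0,0],0.005],[[0,0,-0.001],[0,0,0],0.005],[[0,0,-0.001],[0,0,0],0.005],[[0,0,-0.001],[0,0,0],0.005],[[0,0,-0.001],[0,0,0],0.005],[[0,0,-0.001],[0,0,0],0.005],[[0,0,-0.001],[0,0,0],0.005],[[0,0,0],[0,0,0],0.005],[[0,0,0],[0,0,0],0.005]]' --force 60

```text
clock: 16.4
position: [0.5304, -0.0525, 0.0986]
ee_rot: [-3.141, -0.034, -0.001]
force: [-1.8, 0.3, 8.4]
width: 0.17
```

```bash
python3 st.py
```

```text
16.4 [ 0.53035245 -0.05251896  0.09861066] F [-1.77  0.3   8.37] T [0.096 0.713 0.024] w 0.015638759158307036 yaw -358.76365954271245 tip 0.04641066050421906
```

The spring is being pressed (about 10 N including the shaft's weight). I'll push on to the stop.

>>> send_rows --deltas '[[[0,0,-0.0005],[0,0,0],0.005],[[0,0,-0.0005],[0,0,0],0.005],[[0,0,-0.0005],[0,0,0],0.005],[[0,0,-0.0005],[0,0,0],0.005],[[0,0,-0.0005],[0,0,0],0.005],[[0,0,-0.0005],[0,0,0],0.005],[[0,0,0],[0,0,0],0.005],[[0,0,0],[0,0,0],0.005],[[0,0,0],[0,0,0],0.005],[[0,0,0],[0,0,0],0.005]]'

```text
clock: 17.4
position: [0.5305, -0.0526, 0.0964]
ee_rot: [-3.14, -0.034, -0.002]
force: [-5.0, 1.8, 20.5]
width: 0.173
```

```bash
python3 st.py
```

```text
17.4 [ 0.53048833 -0.05256694  0.09643361] F [-5.03  1.81 20.47] T [0.377 1.578 0.002] w 0.01588411077963213 yaw -358.7679747862889 tip 0.044233611834889955
```

The force rose 12 N over the last 2 mm, against about 1 N/mm for the spring, and the collar height is about 0.072 m (0.073 expected). So it is at the stop. Next a last look to check for slip in the hand and for seating.

```bash
python3 - <<'E'
from h import *
c=cam("wrist");im=np.ascontiguousarray(get_image("wrist")[:,:,::-1]);cv2.imwrite("pics/w7.png",im)
print([(r,im[r,256].tolist()) for r in range(160,250,3)])
for P in[(.529+.024,-.053,.073),(.529+.024,-.053,.081),(.5497,-.053,.079)]:print(np.round(proj(c,P),1))
cv2.imwrite("pics/c7.png",cv2.resize(im[140:300,170:340],None,fx=3.5,fy=3.5,interpolation=2))
E
python3 st.py
```

```text
[(160, [120, 120, 112]), (163, [119, 120, 111]), (166, [112, 112, 109]), (169, [140, 138, 144]), (172, [139, 137, 144]), (175, [104, 107, 114]), (178, [0, 78, 95]), (181, [0, 77, 96]), (184, [0, 70, 86]), (187, [0, 70, 86]), (190, [0, 79, 98]), (193, [0, 90, 110]), (196, [24, 81, 97]), (199, [69, 69, 72]), (202, [78, 78, 80]), (205, [77, 76, 80]), (208, [76, 76, 80]), (211, [76, 77, 79]), (214, [57, 57, 60]), (217, [0, 61, 76]), (220, [0, 72, 87]), (223, [0, 70, 86]), (226, [0, 69, 85]), (229, [0, 71, 86]), (232, [0, 70, 86]), (235, [0, 70, 86]), (238, [0, 72, 90]), (241, [10, 17, 19]), (244, [6, 52, 64]), (247, [0, 88, 108])]
[255.8 189.5]
[255.7 193.9]
[255.6 198. ]
17.45 [ 0.53049401 -0.05257516  0.0964495 ] F [-5.52  2.12 20.82] T [0.382 1.587 0.036] w 0.015797899812048596 yaw -358.77042899603896 tip 0.044249500127203883
```

View pics/c7.png

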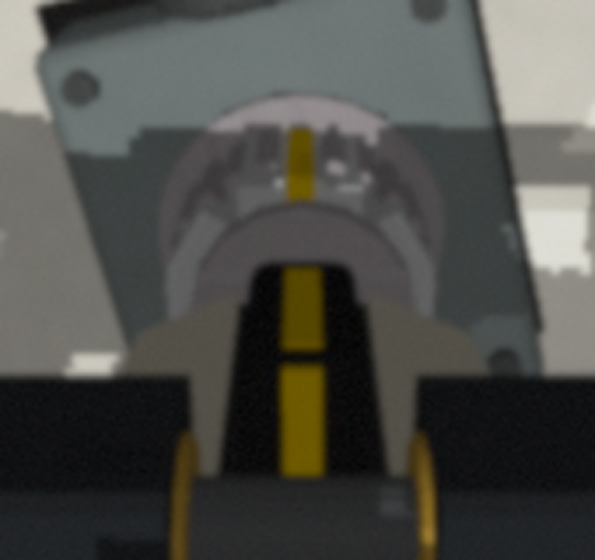

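No slip: the grip's front edge is still at row 241 and its lower front edge at about 215, as before insertion. The collar sits on the hub face and both stripes are in line at c7 column 302. I'll hand in now.

```bash
python3 -c "
from cell import job
print(job.sign_off())"
```

```text
the job is handed in; nothing more can be done
None
```

The job is done and handed in at about 17.5 s of the 43 s allowed. I took the black-grip shaft out through the holder's mouth, turned it about 27° and slid it into the hub with the key in the keyway. The arm is still gripping it and pressing it down onto the hub's stop.

**Last checks**
- **Key:** there was no axial force while the key went in, and the stripes on the grip and hub line up in the last picture.
- **Collar:** it sits on the hub face with its underside at about 72 mm. The expected height at the stop is 73 mm, within the calibration error.
- **Press:** the push is about 21 N. It rose about 12 N over the last 2 mm, far steeper than the spring, so the hub is on its stop.
- **Grip:** the opening is 15.8 mm at 60 N, and the shaft did not slip in the hand.

**Blemishes**
- A side force of about 5–6 N remains from a sub-millimetre offset, and I left it.
- I did not check the bottles, rolls and cup again at the end. The arm met no unexpected contact force on the way.
- I viewed 11 pictures, one over the budget.

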